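# Shut the gauge case and snap its draw latch

## Task

Close the hood of the grey gauge case, swing the latch's wire bail up so that its crossbar hooks behind the lip of the keeper on the hood, then push the latch's handle down and fully home against the case, over centre, so that the hood is clamped tight. Leave the other things on the bench where they are.

Things in the scene. Friction and masses are not known exactly. Their poses are not given: they have to be found in the camera images.
- case: Grey sheet-metal gauge case, fixed on a 60 mm granite block: tray 150 (x) x 210 (y) x 110 mm high, hinged hood of the same footprint 80 mm tall. Origin: centre of the tray's underside, 60 mm above the bench; z up; the front wall with the latch faces -x at x = -75 mm; the latch lies in the plane y = 0. Near this wall lean the gripper back: hood, keeper and bail foul a vertical one.
- lid (a joint): Hinge of the hood, rad: 0 shut, grows as its front rises (0.25 to 0.5 at the start). Friction (about 0.7 N m against about 0.45 N m of weight) keeps it where it is left; 2 to 4 N down near the front edge closes it.
- lid_hinge (a point): Point on the hood's hinge axis, which runs along the case's y at its rear top edge: case frame (75, 0, 110) mm.
- lid_push (a point): Point on the flat top of the hood, on its middle line, 25 mm behind its front edge; moves with the hood (125 mm in front of and 80 mm above the hinge axis when shut). A good place to press it down.
- keeper (a point): Where the bail's crossbar lies when hooked; on the hood; hood shut: case frame (-96, 0, 130) mm, axes as the case's. Steel keeper 16 mm wide: a ledge 3 mm below this point; 5 mm behind it (+x) an upright block rising 28 mm above it; 5 mm in front (-x) an upturned lip 4 mm thick, its top 4 mm above it. The crossbar passes over the lip, then down behind it.
- lever (a joint): Latch handle's hinge, rad: 0 home (stop), handle straight down along the case front; grows as it swings out and up; starts at 1.8 to 2.05 (out towards the robot, a little up); limit 2.1. Friction 0.08 N m holds it where left. With the bail hooked it stiffens below about 1.1 (up to about 5 N at 60 mm from its pivot), passes dead centre near 0.3 and snaps home from about 0.1.
- lever_pivot (a point): Handle's pivot axis (along the case's y), fixed to the case: case frame (-99, 0, 90) mm, 24 mm in front of the front wall.
- handle_end (a point): Free end of the latch handle, a flat steel bar 20 mm wide (y), 5 mm thick, 72 mm long from its pivot; this point is the middle of its end.
- bail_pivot (a point): Axis (along y) on the handle about which the bail swings freely; moves with the handle, 24 mm from its pivot: with the handle home it is 6.2 mm nearer the case than the handle's pivot and 23.2 mm below it.
- bail_root (a joint): Angle of the bail relative to the handle, rad: about -3 at the start, folded out along the handle and beyond its end (stop -3.14); grows as it swings up and over to the case. Stays there; once it leans to the case a light spring and its weight press it on. With the handle still out, the crossbar leans on the keeper's block at about -1.35. Lever plus bail angle = its lean from upright to the case.
- bail_bar (a point): Middle of the bail's crossbar, a steel rod of 6 mm diameter and 44 mm long along y, 59 mm from bail_pivot; the two bail arms straddle the handle and the keeper at 19 mm either side of the middle. The bail is springy lengthwise: it stretches some 3 to 4 mm (6 N per mm) when the latch is home.
- bail_grip (a point): Middle of the bail's finger grip: a steel roller 12 mm in diameter, 18 mm long along the case's y, on a stem beyond the crossbar. In the bail's own frame it is at (-20, 0, 75) mm. Pinch it on its two end faces (gripper closing along the case's y); it can turn between the fingers as the bail swings.
- bail: The wire bail itself; origin at bail_pivot, its z points to the crossbar.
- roller: Bystander: white nylon roller, 48 mm diameter, 65 mm tall, standing; origin under its centre.
- housing: Bystander: black steel bearing housing, foot 45 x 90 mm, 72 mm tall; origin under its centre.
- ring_gauge: Bystander: polished steel ring gauge, 72 mm outside, 38 mm bore, 22 mm tall, lying flat; origin under its centre.
- mallet: Bystander: copper-headed mallet lying on the bench, 240 mm long along its x, head 32 mm thick at +x; origin on the bench under its shaft.

How it is judged:
By the outcome, as a careful person would: the job done as asked, in the order asked, and still so for the second after the job is handed in, with the robot touching nothing.
It also fails if it takes over 64 s, if anything falls off the work surface, if the arm or the gripper's body presses on something with over 40 N, if the wrist force passes 120 N, or if a joint passes its speed limit or range.

## Robot

A 6-joint arm with a two-finger parallel gripper is mounted at the origin on the work surface. World frame = base frame: x ahead of the robot, y to its left, z up, the work surface at z = 0. Lengths are in m, angles in rad, forces in N, time in s.
With the tool pointing down it reaches from about 0.3 to 0.75 m from the base axis. Payload 8.5 kg.
Tool frame: the origin (TCP) lies midway between the tips of the shut fingers; the grasp point (between the pads) lies 19 mm behind it; y points along the fingers, x is the direction in which the jaws open and shut, and the axes are right-handed (so a half turn about y gives the same grasp; the last joint's range is limited). The gripper opens to 85 mm and grips with 20 to 120 N. Pads are 22 mm wide; open, the fingers measure 114 mm over their backs; the gripper's body (76 mm by 85 mm) begins 54 mm behind the grasp point. The pads swing forward as they close: fully open they stand 13 mm farther back than shut.
Start: joints at [-1.472, 0.381, 1.297, -0, 1.464, -0.215], TCP at [0.17, -0.523, 0.231] pointing down, gripper open.
Joint ranges: [-3.11, 3.11], [-0.89, 2.33], [0.22, 2.48], [-1.42, 4.56], [0.17, 2.85], [-2.88, 2.88]. Speed limits (rad/s): [2.39, 2.39, 3.14, 3.14, 3.14, 3.14].

## Interface

Orientations are given as a unit quaternion [w, x, y, z].
In Python, from bench import ctrl gives the robot as it stands.
- The arm moves only by the shell command python3 -m handwheel 'ROWS' [FORCE]. ROWS is JSON, a list of rows, each an object with "claw": the finger opening in cm, from 0 to 8.54; "linear": the shift along the world's x, y, z in cm, a list of three; "spin": the turn about the world's z in degrees. In form: [{"claw": claw, "linear": [dx, dy, dz], "spin": spin}, ...]. A call has 1 to 8 rows; each row shifts and turns the commanded pose from where the row before left it; what a row does not reach is not made up. A row lasts 1/12 s, in which the tool goes at most 41.7 mm and 7.16 degrees, less where a joint would pass 70% of its speed; a pose out of reach is approached as far as the arm can. A call is refused whole if a number of a shift passes 4.17 or a number of a turn 7.16, either way. A call with a gripper value outside its range is refused whole. The fingers move at their own pace and stop on an object; FORCE is the grip in N (left out, the last holds). Time passes only in rows, so rows that do not move let the fingers close. It gives the time, the measured TCP pose, the force and the opening at its end, in the units of the state.
- ctrl.state(): the state, without advancing time (a new reading comes with each control period).
- ctrl.read_camera(name): name is "scene" or "side" or "wrist"; returns (picture, depth): 400x640x3 uint8, blue, green, red; 400x640 float32, m along the optical axis (not along the pixel's ray), 0 where there is no reading.
- ctrl.camera_params(name): a dict with "mtx" (3x3 intrinsics, pixels), "distortion" ([k1, k2, p1, p2, k3] as OpenCV has them; the pictures are not rectified), "pose" (4x4, takes a point from camera to world coordinates). Camera axes: x right, y up, looking along -z (the intrinsics and any distortion apply to the point x, -y, -z); pixel columns grow to the right and rows downward; lengths in m; the calibration is good to about 2 mm. A picture is of the moment at which its call begins: read the wrist's pose just before it. camera_params takes no time and is no camera call; for the wrist camera it gives the pose at the moment of the call.
- ctrl.hand_in(): hands the job in, once; it reports no verdict.
The state is a dict: "clock": time; "joint_positions": joint angles; "joint_velocities": joint speeds; "joint_torque": joint torques, N m; "tcp_pos": TCP position; "orientation": TCP orientation; "contact_force": force on the tool from outside, world axes, zero at the start; "ft_torque": the same for the moment, N m; "width": finger opening in m.
Only numpy, scipy, OpenCV 4.12 (cv2) and the standard library are available. Lean on these libraries where they do the work, as an engineer would, in place of code of your own. Each camera call takes 0.05 s, during which the arm holds its last target.

## Working session

There is one attempt and no reset: what is moved stays moved. The work goes in short steps, Python scripts to look and compute and a shell command to move; the robot and the scene stay as the last step left them, time stands still between calls to the robot, and variables do not carry over. Pictures are saved under pics/ and viewed, and the job is handed in when it is done.

```bash
ls; mkdir -p pics; python3 - <<'E'
from bench import ctrl
import cv2
print(ctrl.state())
for n in ["scene","side","wrist"]:
    p=ctrl.camera_params(n); print(n,p)
    im,d=ctrl.read_camera(n); cv2.imwrite(f"pics/{n}0.png",im)
    import numpy as np; np.save(f"pics/{n}0.npy",d)
E
```

```text
pics
{'clock': 0.0, 'joint_positions': array([-1.47228621e+00,  3.81208070e-01,  1.29824986e+00,  1.07747134e-06,
        1.46360028e+00, -2.15267113e-01]), 'joint_velocities': array([ 0.00099762, -0.00081141, -0.00035556, -0.00021191, -0.00015625,
        0.00115364]), 'joint_torque': array([ 1.41780263e-03, -4.48458695e+01, -2.31271845e+01, -1.04697235e-04,
        4.75570632e-03,  5.45100306e-06]), 'tcp_pos': array([ 0.16974575, -0.52284755,  0.23070898]), 'orientation': array([ 0.57236922, -0.57159443,  0.41608023, -0.41539202]), 'contact_force': array([-0.21739003,  0.31325698,  0.3010611 ]), 'ft_torque': array([-0.02127108,  0.01548416, -0.0288712 ]), 'width': 0.08559098116485282}
scene {'mtx': array([[463.26142103,   0.        , 316.85705262],
       [  0.        , 463.26142103, 207.43486372],
       [  0.        ,   0.        ,   1.        ]]), 'distortion': array([-0.03542489,  0.        ,  0.        ,  0.        ,  0.        ]), 'pose': array([[ 0.93773528, -0.30688407,  0.16271054,  0.85247429],
       [ 0.34734456,  0.82567387, -0.44453842, -0.50304142],
       [ 0.002075
[... 422 characters left out ...]
9936213],
       [-0.09684236, -0.74426508,  0.66082603,  0.60580169],
       [ 0.00267568,  0.66374968,  0.74795   ,  0.78923034],
       [ 0.        ,  0.        ,  0.        ,  1.        ]])}
wrist {'mtx': array([[284.82452055,   0.        , 316.34714165],
       [  0.        , 284.82452055, 200.76009222],
       [  0.        ,   0.        ,   1.        ]]), 'distortion': array([0.00760536, 0.        , 0.        , 0.        , 0.        ]), 'pose': array([[ 0.30844483,  0.90705876,  0.28654179,  0.24370862],
       [-0.9512413 ,  0.29453853,  0.09158076, -0.50011946],
       [-0.00132847, -0.300818  ,  0.95368064,  0.37240386],
       [ 0.        ,  0.        ,  0.        ,  1.        ]])}
```

View pics/scene0.png

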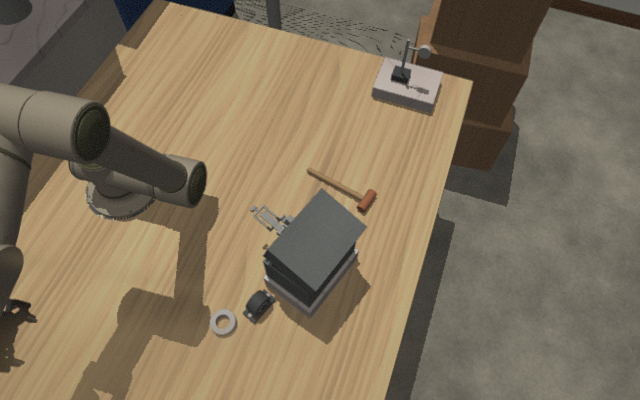

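View pics/side0.png

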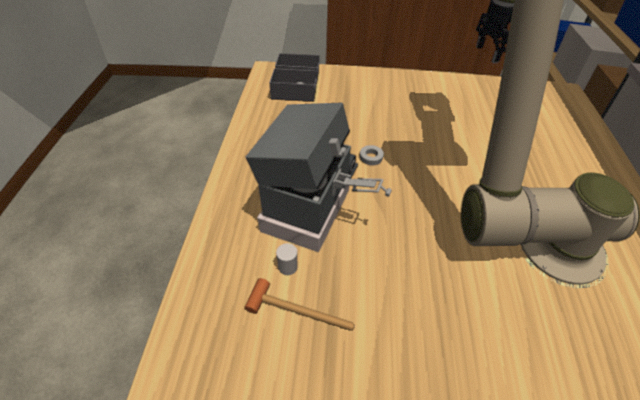

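View pics/wrist0.png

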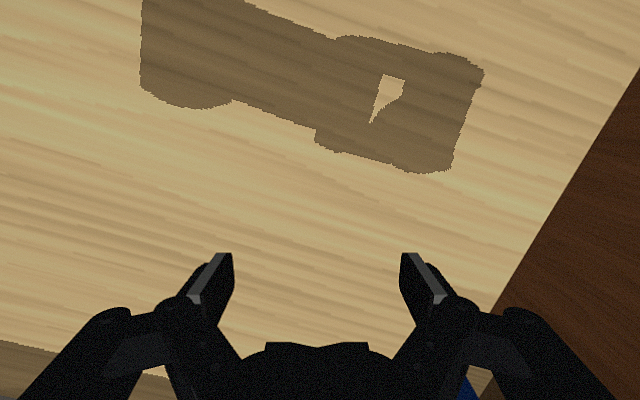

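```bash
cat > h.py <<'E'
import numpy as np, cv2
from bench import ctrl
def cloud(d,p):
    h,w=d.shape; v,u=np.mgrid[0:h,0:w]
    uv=np.stack([u,v],-1).reshape(-1,1,2).astype(np.float64)
    n=cv2.undistortPoints(uv,p['mtx'],p['distortion']).reshape(h,w,2)
    P=np.stack([n[...,0]*d,-n[...,1]*d,-d],-1)
    T=p['pose']; W=P@T[:3,:3].T+T[:3,3]
    W[d<=0]=np.nan
    return W
def proj(X,p):
    T=np.linalg.inv(p['pose']); c=np.atleast_2d(X)@T[:3,:3].T+T[:3,3]
    c=c*[1,-1,-1]
    return cv2.projectPoints(c.reshape(-1,1,3),np.zeros(3),np.zeros(3),p['mtx'],p['distortion'])[0].reshape(-1,2)
E
python3 - <<'E'
from h import *
for n,pts in [("side",[(300,120),(290,200),(285,225),(345,110),(255,155),(325,150),(390,190),(490,30),(265,222),(320,243)]),("scene",[(320,235),(365,230),(270,258),(322,195),(258,213),(310,305),(300,285)])]:
    d=np.load(f"pics/{n}0.npy");W=cloud(d,ctrl.camera_params(n))
    for u,v in pts: print(n,u,v,W[v,u].round(3))
# gripper from side cam: points near tcp
s=ctrl.state()
from scipy.spatial.transform import Rotation as R
q=s['orientation'];Rm=R.from_quat([q[1],q[2],q[3],q[0]]).as_matrix();print(Rm.round(3))
for n in ["scene","side","wrist"]:
    W=cloud(np.load(f"pics/{n}0.npy"),ctrl.camera_params(n)).reshape(-1,3);W=W[~np.isnan(W[:,0])]
    L=(W-s['tcp_pos'])@Rm
    L=L[(abs(L[:,0])<.12)&(abs(L[:,2])<.08)&(L[:,1]<.02)&(L[:,1]>-.2)]
    print(n,len(L))
    for y in np.arange(-.2,.02,.01):
        k=L[(L[:,1]>=y)&(L[:,1]<y+.01)]
        if len(k)>3: print(round(y*1e3),len(k),(k.min(0)*1e3).round(),(k.max(0)*1e3).round())
E
```

```text
side 300 120 [ 0.691 -0.097  0.266]
side 290 200 [0.699 0.044 0.151]
side 285 225 [0.715 0.044 0.058]
side 345 110 [ 0.587 -0.527  0.001]
side 255 155 [0.773 0.016 0.254]
side 325 150 [ 0.628 -0.016  0.252]
side 390 190 [0.477 0.    0.161]
side 490 30 [ 0.183 -0.523  0.321]
side 265 222 [0.767 0.033 0.049]
side 320 243 [0.628 0.066 0.026]
scene 320 235 [ 0.698 -0.06   0.268]
scene 365 230 [0.782 0.118 0.007]
scene 270 258 [ 0.603 -0.148  0.244]
scene 322 195 [0.668 0.037 0.285]
scene 258 213 [ 0.45   0.062 -0.   ]
scene 310 305 [ 0.714 -0.175  0.067]
scene 300 285 [nan nan nan]
[[ 0.309 -0.     0.951]
 [-0.951  0.001  0.309]
 [-0.001 -1.     0.   ]]
scene 1414
-180 14 [ -16. -174.   33.] [   0. -170.   39.]
-170 51 [ -26. -170.   26.] [  11. -160.   40.]
-160 72 [ -28. -160.   24.] [  19. -150.   40.]
-150 94 [ -32. -150.   18.] [  27. -140.   39.]
-140 90 [ -34. -140.   15.] [  29. -130.   39.]
-130 14 [ -27. -130.   21.] [  30. -127.   37.]
-120 100 [ -67. -120.   -5.] [  33. -110.   14.]
-110 120 [ -69. -110.   -9.] [  39. -100.   21.]
-100 125 [ -70. -100.    3.] [ 69. -90.  22.]
[... 898 characters left out ...]
0. -80.  22.]
-80 97 [-77. -80. -12.] [ 70. -70.  21.]
-70 83 [-76. -70.  -9.] [ 76. -60.  17.]
-60 46 [-66. -60.  -8.] [ 70. -50.  17.]
-50 54 [-59. -50. -10.] [ 56. -40.  16.]
-40 50 [-60. -40. -10.] [ 55. -30.  14.]
-30 44 [-60. -30. -12.] [ 47. -20.  14.]
-20 26 [-54. -20.  -7.] [ 48. -13.  13.]
wrist 42530
-100 4257 [-70. -98.  11.] [ 72. -90.  22.]
-90 12998 [-72. -90.  -2.] [ 73. -80.  20.]
-80 9568 [-73. -80. -13.] [ 75. -70.  19.]
-70 9239 [-74. -70. -13.] [ 76. -60.  17.]
-60 1776 [-73. -60.   1.] [ 75. -50.  15.]
-50 1617 [-56. -50. -10.] [ 57. -40.  13.]
-40 1439 [-55. -40. -11.] [ 58. -30.  13.]
-30 1121 [-55. -30. -11.] [ 57. -20.  13.]
-20 515 [-53. -20. -11.] [ 56. -12.  12.]
```

```bash
python3 - <<'E'
import cv2
im=cv2.imread("pics/side0.png")
cv2.imwrite("pics/side0z.png",cv2.resize(im[80:260,230:420],None,fx=4,fy=3.3,interpolation=cv2.INTER_CUBIC)[:600,:800])
im=cv2.imread("pics/scene0.png")
cv2.imwrite("pics/scene0z.png",cv2.resize(im[150:350,200:400],None,fx=3,fy=3,interpolation=cv2.INTER_CUBIC))
E
```

```text
(no output)
```

View pics/side0z.png

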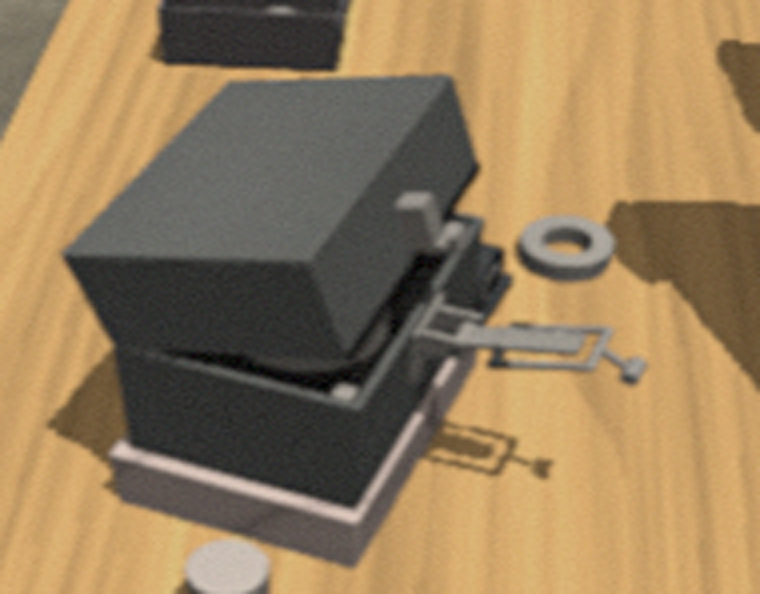

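View pics/scene0z.png

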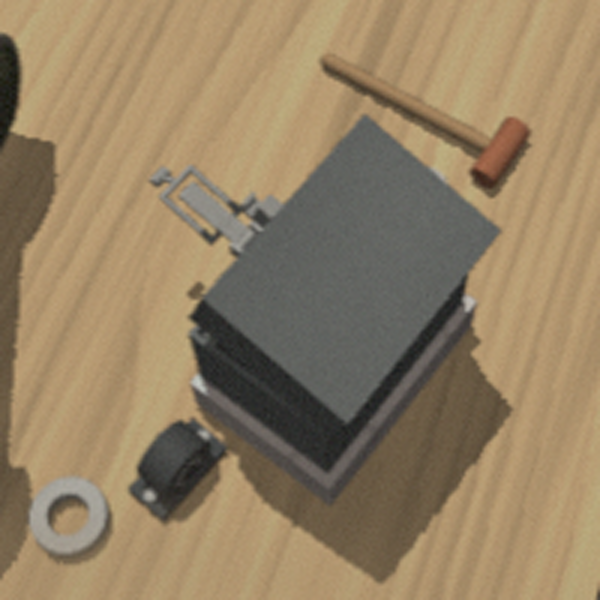

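```bash
cat > fit.py <<'E'
from h import *
from scipy.optimize import least_squares
def sdf(P,c,hs):
    q=abs(P-c)-hs
    return np.linalg.norm(np.maximum(q,0),axis=-1)+np.minimum(q.max(-1),0)
def tocase(W,p):
    c,s=np.cos(p[2]),np.sin(p[2])
    d=W-[p[0],p[1],.06]
    return np.stack([c*d[:,0]+s*d[:,1],-s*d[:,0]+c*d[:,1],d[:,2]],-1)
def toworld(C,p):
    C=np.atleast_2d(C);c,s=np.cos(p[2]),np.sin(p[2])
    return np.stack([c*C[:,0]-s*C[:,1]+p[0],s*C[:,0]+c*C[:,1]+p[1],C[:,2]+.06],-1)
def hoodunrot(C,th):
    d=C-[.075,0,.11]; c,s=np.cos(th),np.sin(th)
    # opening: front(-x) rises; rotate back
    x=c*d[:,0]+s*d[:,2]; z=-s*d[:,0]+c*d[:,2]
    # check sign: shut pt (-1,0) opened -> (-c, s); unrot -> (-c*c+s*s?..)
    x=c*d[:,0]-s*d[:,2]; z=s*d[:,0]+c*d[:,2]
    return np.stack([x,d[:,1],z],-1)+[.075,0,.11]
def res(v,W):
    C=tocase(W,v)
    a=sdf(C,np.array([0,0,.055]),np.array([.075,.105,.055]))
    H=hoodunrot(C,v[3]); b=sdf(H,np.array([0,0,.15]),np.array([.075,.105,.04]))
    m=np.where(abs(a)<abs(b),a,b)
    return m
def run(tag,v0,cams=("scene","side"),fix=None):
    Ws=[]
    for n in cams:
        W=cloud(np.load(f"pics/{n}{tag}.npy"),ctrl.camera_params(n)).reshape(-1,3)
        W=W[~np.isnan(W[:,0])]
        W=W[(W[:,2]>.075)&(np.hypot(W[:,0]-v0[0],W[:,1]-v0[1])<.22)]
        C=tocase(W,v0); W=W[C[:,0]>-.085]
        Ws.append(W)
    A=np.vstack(Ws)
    r=least_squares(res,v0,args=(A,),loss='soft_l1',f_scale=.003)
    for n,W in zip(cams,Ws):
        e=res(r.x,W); r1=least_squares(res,r.x,args=(W,),loss='soft_l1',f_scale=.003)
        print(n,len(W),"med abs mm",np.median(abs(e))*1e3,r1.x.round(4))
    print("fit",r.x.round(4)); return r.x
if __name__=="__main__":
    best=None
    for yaw in (-.3,0,.3,.6):
        x=run("0",[.69,-.06,yaw,.35])
E
python3 fit.py
```

```text
scene 6480 med abs mm 1.380645094932166 [ 0.67   -0.0579 -0.3002  0.2836]
side 8462 med abs mm 0.8263245039346091 [ 0.6741 -0.0582 -0.303   0.2858]
fit [ 0.6732 -0.0581 -0.3048  0.282 ]
scene 6274 med abs mm 1.3464938267203248 [ 0.6699 -0.0579 -0.2999  0.2837]
side 8655 med abs mm 0.811001138281163 [ 0.6738 -0.0581 -0.3024  0.2867]
fit [ 0.6728 -0.0579 -0.3083  0.2827]
scene 5942 med abs mm 1.3115628989882402 [ 0.6698 -0.0578 -0.3004  0.2836]
side 8687 med abs mm 0.8602147482153002 [ 0.6733 -0.0579 -0.3058  0.2886]
fit [ 0.6724 -0.0577 -0.311   0.2838]
scene 5714 med abs mm 1.3238791487564585 [ 0.6688 -0.0577 -0.2979  0.2868]
side 8910 med abs mm 0.9490421726977074 [ 0.6726 -0.0577 -0.3087  0.291 ]
fit [ 0.6717 -0.0574 -0.313   0.2861]
```

```bash
python3 -m handwheel '[{"claw":0,"linear":[2.3,2.4,1.5],"spin":7.1},{"claw":0,"linear":[2.3,2.4,1.5],"spin":7.1},{"claw":0,"linear":[2.3,2.4,1.5],"spin":7.1},{"claw":0,"linear":[2.3,2.4,1.5],"spin":7.1},{"claw":0,"linear":[2.3,2.4,1.5],"spin":7.1},{"claw":0,"linear":[2.3,2.4,1.5],"spin":7.1},{"claw":0,"linear":[2.3,2.4,1.5],"spin":7.1},{"claw":0,"linear":[2.3,2.4,0],"spin":7.1}]' 40; python3 -m handwheel '[{"claw":0,"linear":[2.3,2.4,0],"spin":7.1},{"claw":0,"linear":[2.3,2.4,0],"spin":7.1},{"claw":0,"linear":[2.3,2.4,0],"spin":7.1},{"claw":0,"linear":[2.3,2.4,0],"spin":7.1},{"claw":0,"linear":[2.3,2.4,0],"spin":7.1},{"claw":0,"linear":[2.3,2.4,0],"spin":7.1},{"claw":0,"linear":[2.3,2.4,0],"spin":7.1},{"claw":0,"linear":[2.3,2.4,0],"spin":7.1}]'
```

```text
clock: 0.82
tcp_pos: [0.355, -0.3302, 0.339]
orientation: [-0.7, 0.702, -0.09, 0.093]
contact_force: [-0.2, 0.6, 0.5]
width: -0.0003
clock: 1.48
tcp_pos: [0.5387, -0.1376, 0.3361]
orientation: [0.66, -0.66, -0.253, 0.253]
contact_force: [0.7, -0.0, 0.5]
width: -0.0
```

```bash
python3 -m handwheel '[{"claw":0,"linear":[2.3,2.3,0],"spin":7.1},{"claw":0,"linear":[2.3,2.3,0],"spin":7.1},{"claw":0,"linear":[2.2,2.3,0],"spin":7.1},{"claw":0,"linear":[2.2,2.3,-1],"spin":7.1},{"claw":0,"linear":[0,0,-1],"spin":2.6},{"claw":0,"linear":[0,0,0],"spin":0}]'; python3 - <<'E'
from h import *
s=ctrl.state();from scipy.spatial.transform import Rotation as R
q=s['orientation'];M=R.from_quat([q[1],q[2],q[3],q[0]]).as_matrix()
print(np.degrees(np.arctan2(M[1,0],M[0,0])),s['joint_positions'].round(3))
E
```

```text
clock: 1.98
tcp_pos: [0.628, -0.0457, 0.3133]
orientation: [0.571, -0.568, -0.418, 0.421]
contact_force: [-0.8, -0.7, -0.2]
width: -0.0004
72.79965645909039 [-0.26   0.496  0.876 -0.     1.775 -1.531]
```

```bash
python3 -m handwheel '[{"claw":0,"linear":[0,0,-1],"spin":0},{"claw":0,"linear":[0,0,-1],"spin":0},{"claw":0,"linear":[0,0,-0.6],"spin":0},{"claw":0,"linear":[0,0,-0.6],"spin":0},{"claw":0,"linear":[0,0,-0.6],"spin":0},{"claw":0,"linear":[0,0,-0.6],"spin":0},{"claw":0,"linear":[0,0,0],"spin":0}]';  python3 -m handwheel '[{"claw":0,"linear":[0,0,-0.6],"spin":0},{"claw":0,"linear":[0,0,-0.5],"spin":0},{"claw":0,"linear":[0,0,-0.4],"spin":0},{"claw":0,"linear":[0,0,0],"spin":0},{"claw":0,"linear":[0,0,0],"spin":0}]'
```

```text
clock: 2.57
tcp_pos: [0.6271, -0.0475, 0.2724]
orientation: [0.571, -0.57, -0.418, 0.418]
contact_force: [0.2, 0.1, 1.2]
width: -0.0002
clock: 2.98
tcp_pos: [0.6279, -0.0473, 0.257]
orientation: [0.57, -0.57, -0.418, 0.418]
contact_force: [0.4, -0.1, 0.3]
width: -0.0001
```

```bash
python3 -m handwheel '[{"claw":0,"linear":[0,0,-0.3],"spin":0},{"claw":0,"linear":[0,0,-0.2],"spin":0},{"claw":0,"linear":[0,0,-0.2],"spin":0},{"claw":0,"linear":[0,0,0],"spin":0}]'; python3 -m handwheel '[{"claw":0,"linear":[0,0,-0.2],"spin":0},{"claw":0,"linear":[0,0,0],"spin":0}]'
```

```text
clock: 3.32
tcp_pos: [0.6277, -0.0471, 0.2501]
orientation: [0.57, -0.57, -0.419, 0.419]
contact_force: [-0.8, 0.1, 0.9]
width: 0.0003
clock: 3.48
tcp_pos: [0.6278, -0.0471, 0.25]
orientation: [-0.569, 0.571, 0.419, -0.418]
contact_force: [-6.1, 1.4, 11.9]
width: -0.0005
```

```bash
python3 - <<'E'
from h import *
for n in ["side"]:
    im,d=ctrl.read_camera(n); cv2.imwrite(f"pics/{n}1.png",im); np.save(f"pics/{n}1.npy",d)
    cv2.imwrite("pics/side1z.png",cv2.resize(im[80:260,230:420],None,fx=4,fy=3.3,interpolation=cv2.INTER_CUBIC)[:600,:800])
E
```

```text
(no output)
```

View pics/side1z.png

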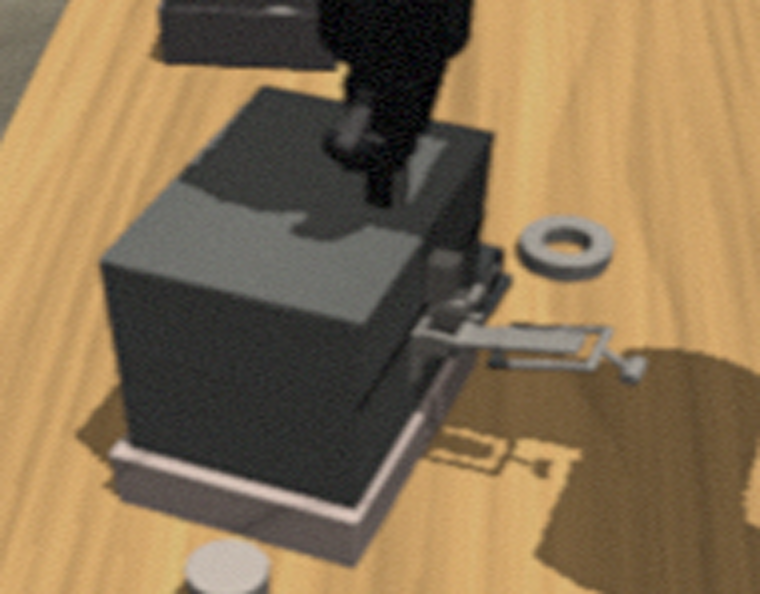

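```bash
python3 -m handwheel '[{"claw":0,"linear":[0,0,2],"spin":0},{"claw":0,"linear":[0,0,2],"spin":0},{"claw":4,"linear":[-3.65,1.2,0.5],"spin":0},{"claw":4,"linear":[-3.65,1.2,0],"spin":0},{"claw":4,"linear":[-3.65,1.2,0],"spin":0},{"claw":4,"linear":[-3.65,1.2,0],"spin":0},{"claw":4,"linear":[0,0,0],"spin":0},{"claw":4,"linear":[0,0,0],"spin":0}]'; python3 - <<'E'
from h import *
for n in ["wrist","side","scene"]:
    p=ctrl.camera_params(n)
    im,d=ctrl.read_camera(n); cv2.imwrite(f"pics/{n}2.png",im); np.save(f"pics/{n}2.npy",d)
    np.save(f"pics/{n}2p.npy",p,allow_pickle=True)
import fit
x=fit.run("2",[.672,-.058,-.303,0.0])
E
```

```text
clock: 4.2
tcp_pos: [0.4807, 0.0014, 0.2937]
orientation: [-0.57, 0.57, 0.419, -0.418]
contact_force: [1.1, -1.0, 0.6]
width: 0.0398
scene 6698 med abs mm 1.2214589426309264 [ 0.6712 -0.0583 -0.2981 -0.0139]
side 8481 med abs mm 0.8665601753633373 [ 0.6733 -0.0579 -0.3052 -0.0013]
fit [ 0.6724 -0.0579 -0.305  -0.0071]
```

View pics/wrist2.png

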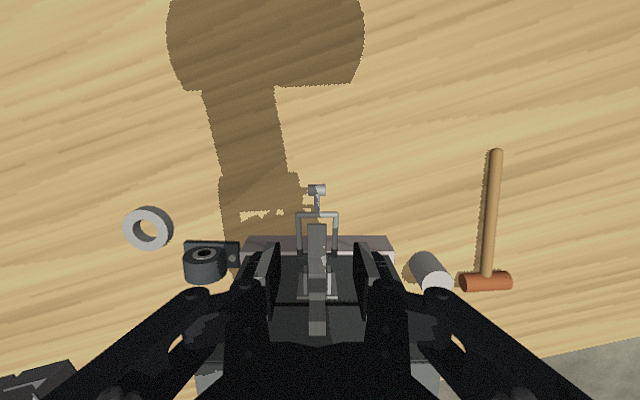

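```bash
python3 - <<'E'
from h import *
import fit
p=np.load("pics/wrist2p.npy",allow_pickle=True).item()
W=cloud(np.load("pics/wrist2.npy"),p)
v=[.6724,-.0579,-.304]
for n,(u0,u1,v0,v1) in dict(grip=(306,328,183,197),bar=(300,336,210,217),hend=(308,326,224,232),handle=(308,326,235,290)).items():
    A=W[v0:v1,u0:u1].reshape(-1,3); A=A[A[:,2]>.13]
    C=fit.tocase(A,v)*1e3
    print(n,len(A),np.median(A,0).round(4),C.min(0).round(1),np.median(C,0).round(1),C.max(0).round(1))
im=cv2.imread("pics/wrist2.png");cv2.imwrite("pics/w2z.png",cv2.resize(im[170:340,230:410],None,fx=4,fy=3.5,interpolation=cv2.INTER_CUBIC))
E
```

```text
grip 219 [0.4798 0.0011 0.1599] [-206.3   -9.8   94.1] [-201.3   -0.7   99.9] [-194.3    7.3  102.5]
bar 222 [ 0.5006 -0.0042  0.1709] [-183.1  -17.7  107.1] [-180.    -0.7  110.9] [-176.9   17.2  113.2]
hend 142 [ 0.515  -0.0096  0.1697] [-168.6   -9.9  107.8] [-164.9   -0.7  109.7] [-159.8    7.4  111.6]
handle 947 [ 0.5577 -0.0229  0.159 ] [-155.6  -11.6   70.2] [-119.8   -1.7   99. ] [-77.1   9.3 129.2]
```

View pics/w2z.png

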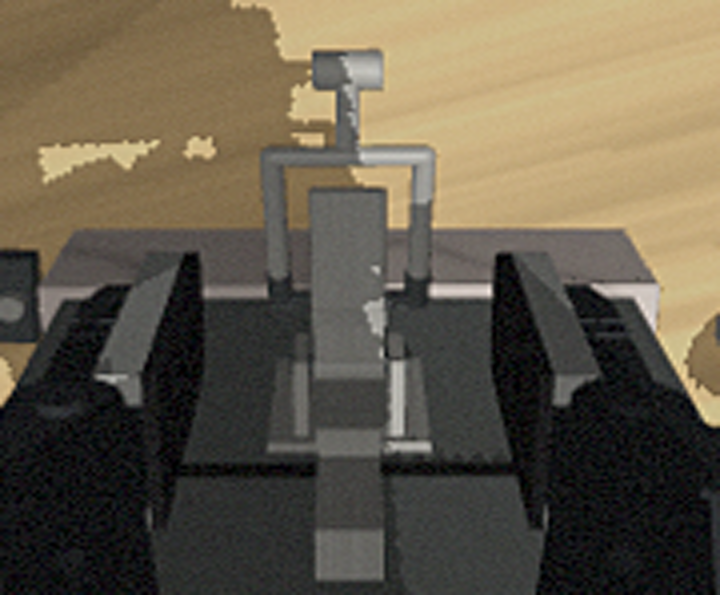

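```bash
python3 -m handwheel '[{"claw":4,"linear":[0,0,-3],"spin":0},{"claw":4,"linear":[0,0,-3],"spin":0},{"claw":4,"linear":[0,0,-3],"spin":0},{"claw":4,"linear":[0,0,-3],"spin":0},{"claw":4,"linear":[0,0,-2],"spin":0},{"claw":4,"linear":[0,0,-1],"spin":0},{"claw":4,"linear":[0,0,0],"spin":0},{"claw":4,"linear":[0,0,0],"spin":0}]' 20; python3 -m handwheel '[{"claw":1,"linear":[0,0,0],"spin":0},{"claw":1,"linear":[0,0,0],"spin":0},{"claw":1,"linear":[0,0,0],"spin":0},{"claw":1,"linear":[0,0,0],"spin":0},{"claw":1,"linear":[0,0,0],"spin":0}]'; python3 - <<'E'
from h import *
im,d=ctrl.read_camera("wrist");cv2.imwrite("pics/w3.png",cv2.resize(im[120:400,160:480],None,fx=2,fy=2))
print(ctrl.state()['tcp_pos'],ctrl.state()['width'])
E
```

```text
clock: 5.02
tcp_pos: [0.4826, 0.0005, 0.1429]
orientation: [0.57, -0.57, -0.418, 0.419]
contact_force: [-0.8, 1.2, 1.6]
width: 0.0401
clock: 5.43
tcp_pos: [0.4823, 0.0008, 0.1439]
orientation: [-0.569, 0.57, 0.419, -0.418]
contact_force: [0.4, -0.8, 0.7]
width: 0.0176
[0.48221676 0.0008016  0.14376725] 0.01721003926761625
```

View pics/w3.png

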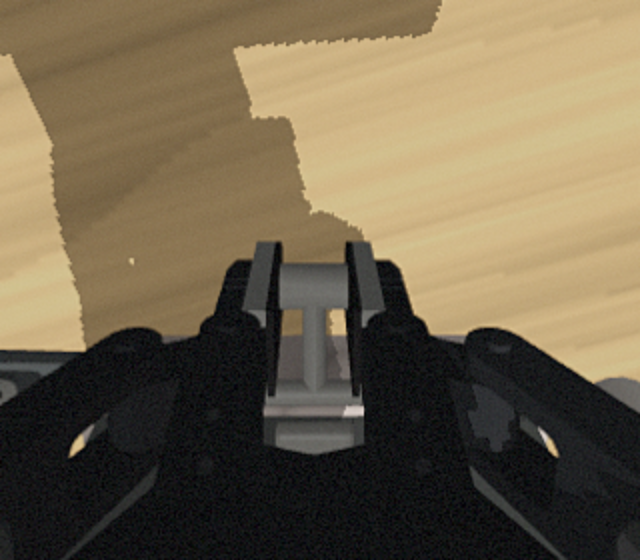

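```bash
python3 -m handwheel '[{"claw":1,"linear":[0.17,-0.05,0.91],"spin":0},{"claw":1,"linear":[0.17,-0.05,0.91],"spin":0},{"claw":1,"linear":[0.30,-0.09,0.71],"spin":0},{"claw":1,"linear":[0.30,-0.09,0.71],"spin":0},{"claw":1,"linear":[0.42,-0.13,0.64],"spin":0},{"claw":1,"linear":[0.42,-0.13,0.63],"spin":0},{"claw":1,"linear":[0.54,-0.17,0.54],"spin":0},{"claw":1,"linear":[0.54,-0.17,0.53],"spin":0}]'; python3 - <<'E'
from h import *
im,d=ctrl.read_camera("side");cv2.imwrite("pics/s4.png",cv2.resize(im[80:260,230:420],None,fx=4,fy=3.3,interpolation=cv2.INTER_CUBIC))
E
```

```text
clock: 6.15
tcp_pos: [0.5106, -0.008, 0.1995]
orientation: [0.57, -0.57, -0.418, 0.419]
contact_force: [-0.0, 1.2, -3.0]
width: 0.0173
```

View pics/s4.png

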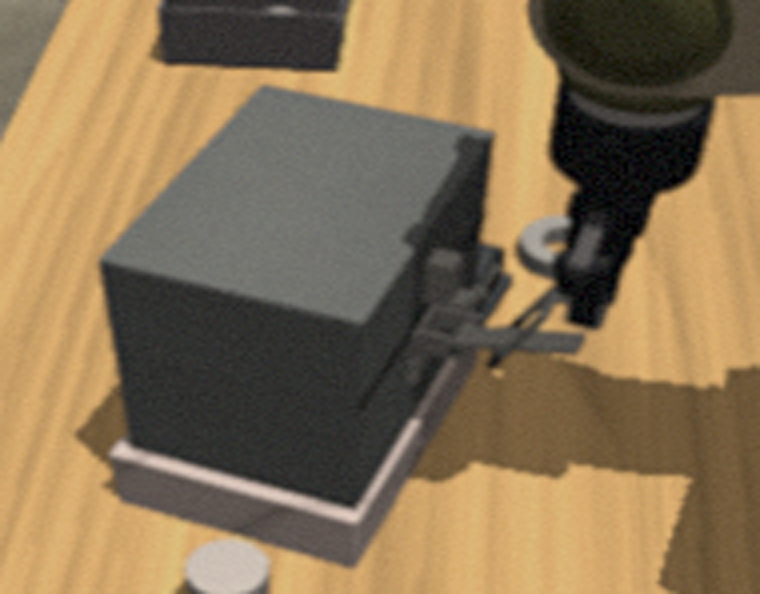

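```bash
python3 -m handwheel '[{"claw":1,"linear":[0.62,-0.20,0.41],"spin":0},{"claw":1,"linear":[0.62,-0.20,0.41],"spin":0},{"claw":1,"linear":[0.69,-0.22,0.28],"spin":0},{"claw":1,"linear":[0.69,-0.22,0.27],"spin":0},{"claw":1,"linear":[0.73,-0.23,0.13],"spin":0},{"claw":1,"linear":[0.73,-0.23,0.12],"spin":0},{"claw":1,"linear":[0.55,-0.17,0],"spin":0},{"claw":1,"linear":[0.55,-0.17,0],"spin":0}]'; python3 -m handwheel '[{"claw":1,"linear":[0,0,0],"spin":0}]'; python3 - <<'E'
from h import *
im,d=ctrl.read_camera("side");cv2.imwrite("pics/s5.png",cv2.resize(im[80:260,230:420],None,fx=4,fy=3.3,interpolation=cv2.INTER_CUBIC))
E
```

```text
clock: 6.87
tcp_pos: [0.5629, -0.0245, 0.2154]
orientation: [-0.57, 0.57, 0.419, -0.418]
contact_force: [-1.7, 2.0, 0.4]
width: 0.0173
clock: 6.95
tcp_pos: [0.5632, -0.0246, 0.2152]
orientation: [-0.57, 0.57, 0.419, -0.418]
contact_force: [-1.7, 2.0, 1.1]
width: 0.0173
```

View pics/s5.png

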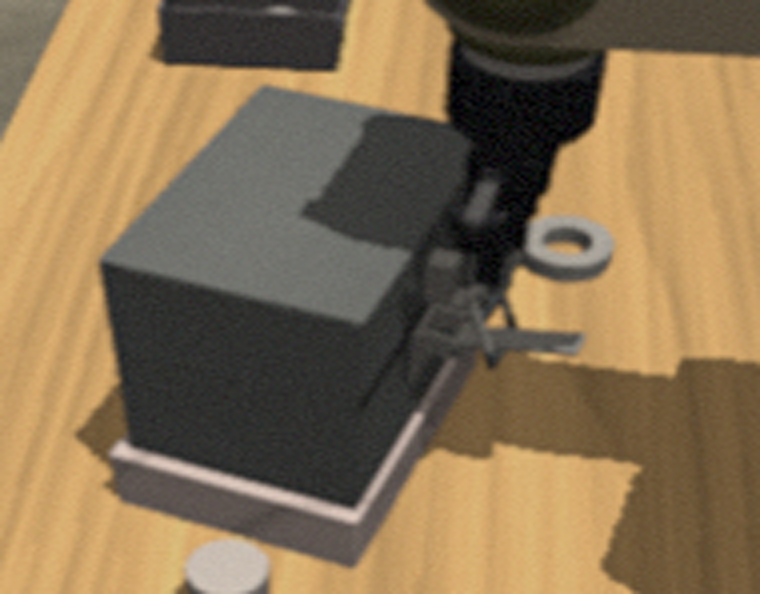

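```bash
python3 -m handwheel '[{"claw":1,"linear":[0.38,-0.12,-0.05],"spin":0},{"claw":1,"linear":[0.38,-0.12,-0.07],"spin":0},{"claw":3,"linear":[0,0,0],"spin":0},{"claw":3,"linear":[0,0,0],"spin":0},{"claw":3,"linear":[0,0,0],"spin":0},{"claw":3,"linear":[0,0,1],"spin":0},{"claw":3,"linear":[0,0,3],"spin":0},{"claw":3,"linear":[0,0,3],"spin":0}]';  python3 -m handwheel '[{"claw":3,"linear":[-2,0.6,2],"spin":0},{"claw":3,"linear":[-2,0.6,0],"spin":0},{"claw":3,"linear":[-2,0.6,0],"spin":0},{"claw":8.5,"linear":[-2,0.6,0],"spin":0},{"claw":8.5,"linear":[0,0,0],"spin":0}]'; python3 - <<'E'
from h import *
im,d=ctrl.read_camera("side");cv2.imwrite("pics/s6.png",cv2.resize(im[80:260,230:420],None,fx=4,fy=3.3,interpolation=cv2.INTER_CUBIC))
p=ctrl.camera_params("wrist")
im,d=ctrl.read_camera("wrist");cv2.imwrite("pics/w6.png",im);np.save("pics/w6.npy",d);np.save("pics/w6p.npy",p,allow_pickle=True)
E
```

```text
clock: 7.67
tcp_pos: [0.5692, -0.0267, 0.285]
orientation: [0.571, -0.569, -0.418, 0.419]
contact_force: [0.6, -0.2, 0.3]
width: 0.0301
clock: 8.08
tcp_pos: [0.4872, -0.0017, 0.3058]
orientation: [-0.569, 0.57, 0.419, -0.418]
contact_force: [0.6, 0.3, 1.4]
width: 0.0533
```

View pics/s6.png

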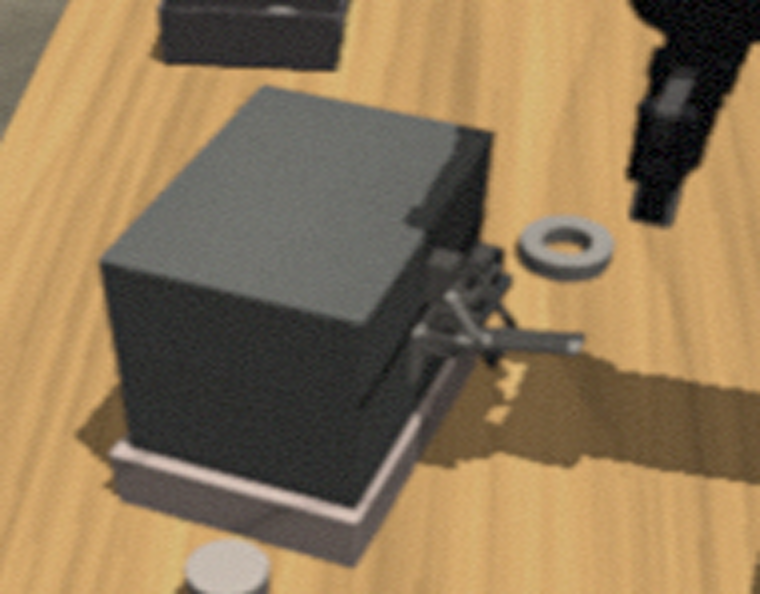

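View pics/w6.png

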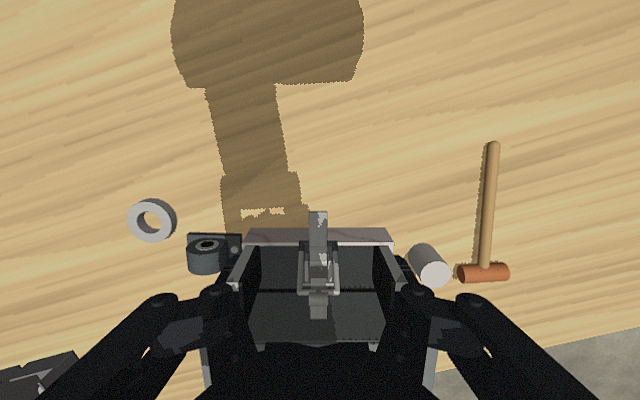

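```bash
python3 - <<'E'
from h import *
import fit
p=np.load("pics/w6p.npy",allow_pickle=True).item()
W=cloud(np.load("pics/w6.npy"),p)
v=[.6724,-.0579,-.304]
C=(fit.tocase(W.reshape(-1,3),v)*1e3).reshape(400,640,3)
for n,(u0,u1,v0,v1) in dict(roller=(410,450,242,282),housing=(188,222,235,275),hend=(309,327,209,216),htip=(309,327,216,240),latch=(295,340,240,300)).items():
    A=C[v0:v1,u0:u1].reshape(-1,3)
    print(n,np.nanmin(A,0).round(),np.nanmedian(A,0).round(1),np.nanmax(A,0).round())
for r in range(205,325,4): print(r,C[r,317].round(1),C[r,303].round(0),C[r,334].round(0))
im=cv2.imread("pics/w6.png");cv2.imwrite("pics/w6z.png",cv2.resize(im[190:340,240:400],None,fx=5,fy=4,interpolation=cv2.INTER_CUBIC))
E
```

```text
roller [-199.   38.  -63.] [-40.6 175.8 -12.7] [ 27. 237. 281.]
housing [-198. -233.  -63.] [ -62.8 -174.1    1. ] [ 13. -45. 275.]
hend [-169.  -15.  -63.] [-165.8   -1.1  109.4] [-109.   14.  112.]
htip [-164.  -11.   99.] [-148.6   -0.8  105.5] [-132.    8.  111.]
latch [-132.  -35.  -10.] [-99.8  -1.8 100. ] [-74.  32. 171.]
205 [-118.1   -1.4  -61.6] [-118.  -25.  -62.] [-119.   27.  -60.]
209 [-111.4   -1.4  -60.8] [-111.  -25.  -61.] [-111.   27.  -62.]
213 [-167.    -1.8  110.5] [-105.  -25.  -60.] [-104.   27.  -61.]
217 [-162.3   -1.8  109.7] [-97. -25. -61.] [-97.  27. -62.]
221 [-157.1   -1.8  108. ] [-89. -25. -63.] [-90.  27. -62.]
225 [-151.9   -1.8  106.4] [-82. -25. -62.] [-82.  27. -62.]
229 [-146.6   -1.8  104.8] [-80. -25. -50.] [-80.  27. -50.]
233 [-141.4   -1.8  103.6] [-80. -24. -34.] [-81.  26. -32.]
237 [-135.7   -1.8  101.5] [-80. -23. -18.] [-80.  25. -18.]
241 [-129.7   -1.8   99. ] [-125.  -18.   90.] [-126.   18.   91.]
245 [-124.4   -1.8   98.1] [-122.  -18.   94.] [-123.   17.   95.]
249 [-118.9   -1.8   97.3] [-120.  -18.   98.] [-120.   17.  100.]
2
[... 399 characters left out ...]
9   -1.8  131.8] [-78. -18.  90.] [-103.   16.  129.]
281 [-95.9  -1.8 125.5] [-78. -18.  98.] [-100.   16.  132.]
285 [-91.8  -1.8 126.5] [-74. -18. 100.] [-97.  16. 135.]
289 [-97.7  -1.9 142.1] [-97. -16. 141.] [-97.  15. 141.]
293 [-109.1   -1.9  164.6] [-94. -16. 143.] [-94.  15. 143.]
297 [-107.2   -1.9  167.9] [-75. -17. 124.] [-75.  17. 124.]
301 [-105.1   -1.9  170.7] [-75. -17. 131.] [-75.  16. 131.]
305 [-89.8  -1.9 156.4] [-75. -16. 137.] [nan nan nan]
309 [-85.8  -1.9 157.1] [-75. -16. 144.] [-75.  15. 143.]
313 [-81.   -1.9 156.9] [-75. -16. 150.] [-76.  15. 151.]
317 [-76.6  -1.9 157.2] [-75. -16. 155.] [-76.  15. 157.]
321 [-74.5  -1.9 160.2] [-74. -15. 160.] [-75.  14. 161.]
```

View pics/w6z.png

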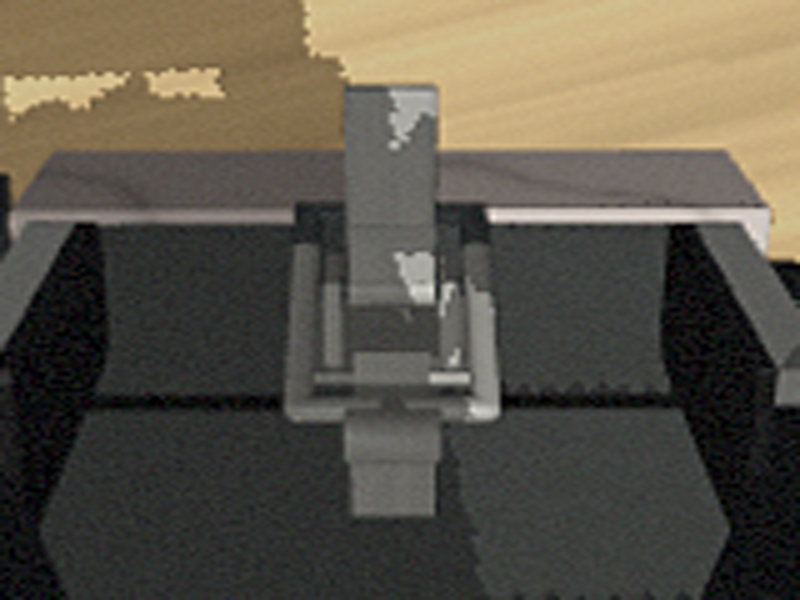

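```bash
python3 - <<'E'
from h import *
s=ctrl.state();from scipy.spatial.transform import Rotation as R
# start-pose clouds, tool frame
Rm=np.array([[.309,0,.951],[-.951,.001,.309],[-.001,-1,0]]);t=np.array([ 0.16974575, -0.52284755,  0.23070898])
p=ctrl.camera_params("wrist")
p['pose']=np.array([[ 0.30844483,  0.90705876,  0.28654179,  0.24370862],[-0.9512413 ,  0.29453853,  0.09158076, -0.50011946],[-0.00132847, -0.300818  ,  0.95368064,  0.37240386],[0,0,0,1]])
W=cloud(np.load("pics/wrist0.npy"),p).reshape(-1,3)
W2=[W]+[cloud(np.load(f"pics/{n}0.npy"),ctrl.camera_params(n)).reshape(-1,3) for n in("scene","side")]
L=[(w-t)@Rm*1e3 for w in W2]
for y in range(-125,-10,8):
    o=[]
    for l in L:
      for a,b in((0,40),(40,58),(58,80)):
        k=l[(l[:,1]>=y)&(l[:,1]<y+8)&(abs(l[:,0])>=a)&(abs(l[:,0])<b)&(abs(l[:,2])<60)]
        o.append((len(k),round(np.percentile(k[:,2],1)),round(np.percentile(k[:,2],99)),round(np.percentile(abs(k[:,0]),99))) if len(k)>4 else None)
    print(y,o)
E
```

```text
-125 [None, None, None, None, None, (10, 1, 13, 64), (31, -10, 15, 40), None, (5, 7, 15, 65)]
-117 [None, None, None, (14, -1, 12, 40), (54, -5, 11, 58), (28, -3, 14, 66), (46, -7, 16, 39), (19, -5, 15, 58), (20, 0, 15, 70)]
-109 [None, None, None, (63, 9, 21, 39), (28, -6, 14, 57), (10, 10, 13, 69), (62, 8, 23, 39), (20, 4, 14, 57), (21, 7, 14, 72)]
-101 [(2217, 16, 21, 28), None, None, (79, 9, 21, 36), (8, 4, 11, 57), (22, 9, 13, 70), (49, -3, 22, 40), (6, 1, 6, 58), (25, 4, 15, 73)]
-93 [(5725, 10, 20, 34), (165, 6, 13, 58), (2724, 6, 14, 72), (62, 10, 21, 34), None, (23, 9, 14, 70), (48, -6, 20, 37), (9, -5, 12, 58), (32, -8, 17, 73)]
-85 [(6732, -2, 18, 40), (203, -5, 18, 58), (3288, 3, 14, 73), (82, -4, 19, 40), (9, -5, 18, 42), (35, 2, 13, 72), (57, -12, 21, 40), None, (28, -7, 16, 74)]
-77 [(2259, 9, 18, 39), (623, -11, 17, 49), (3773, -11, 13, 74), (66, -8, 18, 40), (41, -10, 15, 49), (37, 4, 14, 73), (33, 2, 20, 40), (15, 3, 15, 49), (30, -7, 15, 76)]
-69 [(175, 11, 16, 40), (3366, -10, 13, 58), (4423, -11, 14, 74), (6, 8, 12, 40), (116, -11, 14, 58), (55, -6, 15, 74), (8, -3, 15, 40), (27, -8, 17, 58), (31, 3, 15, 76)]
-61 [(10, 12, 12, 40), (1235, 7, 14, 58), (678, 6, 13, 74), None, (56, -10, 15, 58), (12, 6, 12, 71), None, (30, -7, 17, 56), (5, 5, 12, 75)]
-53 [None, (1089, -1, 13, 53), None, None, (20, -7, 13, 58), None, None, (37, -7, 14, 58), None]
-45 [None, (1262, -10, 12, 57), None, None, (33, 0, 13, 56), None, None, (40, -10, 15, 58), None]
-37 [None, (1078, -10, 12, 57), None, None, (38, -6, 12, 58), None, None, (38, -9, 14, 57), None]
-29 [None, (902, -10, 12, 57), None, None, (37, -6, 13, 57), None, None, (36, -9, 14, 58), None]
-21 [None, (578, -10, 12, 54), None, None, (26, -10, 12, 55), None, None, (26, -10, 13, 53), None]
-13 [None, (25, -8, 8, 44), None, None, None, None, None, None, None]
```

```bash
python3 -m handwheel '[{"claw":8.5,"linear":[1.7,2.7,0],"spin":4},{"claw":8.5,"linear":[1.7,2.7,0],"spin":4},{"claw":8.5,"linear":[0,0,-3],"spin":0},{"claw":8.5,"linear":[0,0,-3],"spin":0},{"claw":8.5,"linear":[0,0,-3],"spin":0},{"claw":8.5,"linear":[0,0,-2.5],"spin":0},{"claw":8.5,"linear":[0,0,-1],"spin":0},{"claw":8.5,"linear":[0,0,0],"spin":0}]'; cat > chk.py <<'E'
from h import *
import fit,sys
from scipy.spatial.transform import Rotation as R
t=sys.argv[1]
s=ctrl.state();v=[.6724,-.0579,-.304]
q=s['orientation'];M=R.from_quat([q[1],q[2],q[3],q[0]]).as_matrix()
print("case tcp mm",(fit.tocase(s['tcp_pos'][None],v)*1e3).round(1),"spin rel",np.degrees(np.arctan2(M[1,0],M[0,0])+.304)-90, s['width'],s['contact_force'].round(1))
im,d=ctrl.read_camera("side");a=cv2.resize(im[80:260,250:420],None,fx=4,fy=3.3,interpolation=cv2.INTER_CUBIC)
cv2.imwrite(f"pics/s{t}.png",a)
if len(sys.argv)>2:
    im,d=ctrl.read_camera("wrist");cv2.imwrite(f"pics/w{t}.png",im)
E
python3 chk.py 7 w
```

```text
clock: 8.85
tcp_pos: [0.5236, 0.0511, 0.1765]
orientation: [0.541, -0.538, -0.456, 0.458]
contact_force: [0.5, 0.4, 0.3]
width: 0.0847
case tcp mm [[-174.6   59.5  116.5]] spin rel 7.977807507993603 0.08470361082508776 [0.5 0.4 0.3]
```

View pics/s7.png

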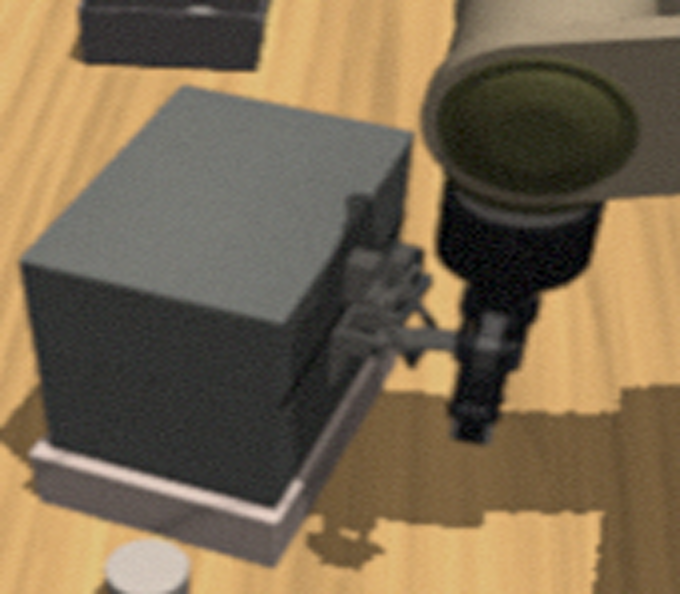

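View pics/w7.png

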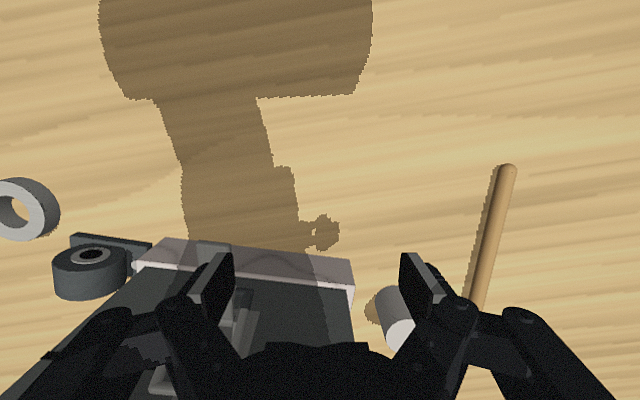

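```bash
python3 -m handwheel '[{"claw":8.5,"linear":[-0.1,0.03,-0.9],"spin":0},{"claw":8.5,"linear":[-0.1,0.03,-0.7],"spin":0},{"claw":8.5,"linear":[-0.1,0.03,-0.7],"spin":0},{"claw":8.5,"linear":[-0.1,0.03,-0.7],"spin":0},{"claw":8.5,"linear":[-0.1,0.03,-0.7],"spin":0},{"claw":8.5,"linear":[0,0,0],"spin":0}]'; python3 chk.py 8
```

```text
clock: 9.45
tcp_pos: [0.518, 0.0529, 0.1407]
orientation: [0.54, -0.539, -0.457, 0.458]
contact_force: [-0.6, 0.6, -0.9]
width: 0.0854
case tcp mm [[-180.5   59.5   80.7]] spin rel 8.001096982022332 0.08537783392270237 [-0.6  0.6 -0.9]
```

View pics/s8.png

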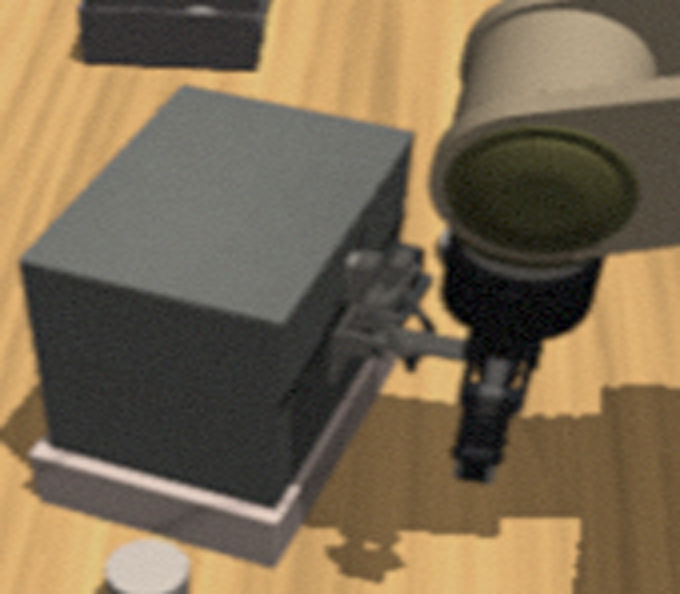

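```bash
cat > lat.py <<'E'
from h import *
import fit,sys
v=[.6724,-.0579,-.304]
for n in sys.argv[1:]:
    p=ctrl.camera_params(n);im,d=ctrl.read_camera(n)
    C=fit.tocase(cloud(d,p).reshape(-1,3),v)*1e3
    C=C[~np.isnan(C[:,0])]
    k=C[(abs(C[:,1]+1)<8)&(C[:,0]<-78)&(C[:,0]>-185)&(C[:,2]>5)&(C[:,2]<175)]
    # print top-surface z per x bin
    for x in range(-185,-78,6):
        j=k[(k[:,0]>=x)&(k[:,0]<x+6)]
        if len(j)>2: print(n,x,len(j),np.percentile(j[:,2],[2,25,50,75,98]).round(0))
E
python3 lat.py wrist side
```

```text
wrist -185 3436 [123. 150. 160. 167. 172.]
wrist -179 1668 [107. 141. 146. 149. 168.]
wrist -173 939 [ 96. 146. 148. 149. 163.]
wrist -167 1215 [ 98. 149. 151. 154. 157.]
wrist -161 126 [ 98. 147. 150. 153. 155.]
side -149 3 [98. 98. 98. 98. 98.]
side -143 11 [96. 96. 98. 98. 99.]
side -137 12 [95. 96. 97. 97. 98.]
side -131 13 [94. 95. 96. 97. 97.]
side -125 17 [88. 95. 95. 96. 97.]
side -119 11 [93. 94. 94. 95. 97.]
side -113 17 [ 94.  94.  95. 163. 167.]
side -107 31 [ 93. 125. 133. 167. 168.]
side -101 25 [ 94. 128. 135. 151. 168.]
side -95 27 [ 95. 139. 142. 148. 159.]
side -89 14 [106. 158. 159. 159. 160.]
side -83 13 [146. 156. 158. 159. 159.]
```

```bash
python3 -m handwheel '[{"claw":8.5,"linear":[0.06,-0.02,-0.76],"spin":0},{"claw":8.5,"linear":[0.06,-0.02,-0.76],"spin":0},{"claw":8.5,"linear":[0.06,-0.02,-0.76],"spin":0},{"claw":8.5,"linear":[0.19,-0.06,-0.6],"spin":0},{"claw":8.5,"linear":[0.19,-0.06,-0.6],"spin":0},{"claw":8.5,"linear":[0,0,0],"spin":0}]'; python3 lat.py side;python3 chk.py 9
```

```text
clock: 10.1
tcp_pos: [0.5242, 0.0509, 0.1059]
orientation: [0.54, -0.539, -0.457, 0.458]
contact_force: [-0.2, 0.4, -0.2]
width: 0.085
side -137 6 [74. 75. 76. 76. 77.]
side -131 9 [77. 78. 79. 80. 81.]
side -125 13 [78. 81. 82. 83. 83.]
side -119 13 [77. 84. 85. 86. 87.]
side -113 28 [ 85.  87. 120. 156. 159.]
side -107 33 [ 88.  91. 132. 157. 159.]
side -101 26 [ 93.  96. 130. 138. 156.]
side -95 25 [130. 133. 137. 147. 159.]
side -89 14 [144. 157. 158. 159. 159.]
side -83 12 [130. 154. 158. 158. 159.]
case tcp mm [[-173.9   59.5   46.5]] spin rel 7.992343113214318 0.08505229934353163 [-0.8  0.2 -0.2]
```

View pics/s9.png

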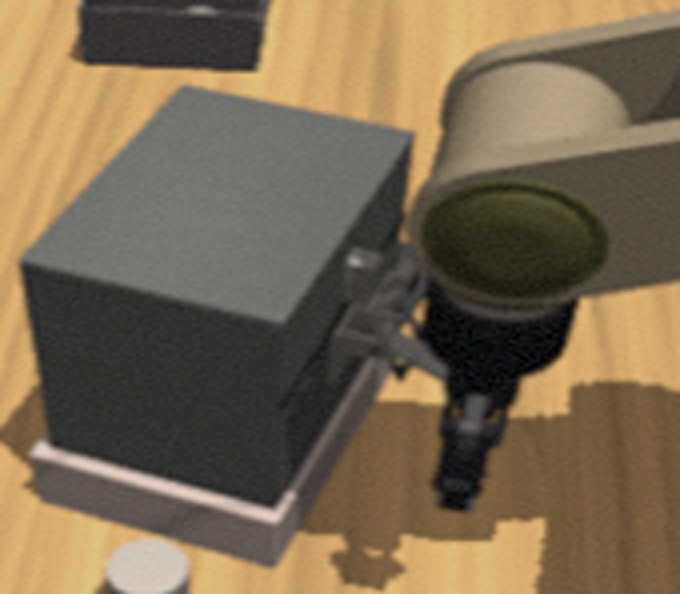

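```bash
cat > bar.py <<'E'
from h import *
import fit,sys
v=[.6724,-.0579,-.304]
for n in sys.argv[1:]:
    p=ctrl.camera_params(n);im,d=ctrl.read_camera(n)
    C=fit.tocase(cloud(d,p).reshape(-1,3),v)*1e3
    k=C[(abs(C[:,1]+1)<24)&(abs(C[:,1]+1)>11)&(C[:,0]<-82)&(C[:,0]>-125)&(C[:,2]>60)&(C[:,2]<175)]
    print(n,len(k)); k=k[np.argsort(-k[:,2])]; print(k[:14].round(0).tolist())
E
python3 bar.py side scene
```

```text
side 187
[[-110.0, 10.0, 157.0], [-106.0, 10.0, 156.0], [-106.0, 10.0, 153.0], [-104.0, 11.0, 153.0], [-104.0, 10.0, 149.0], [-95.0, 15.0, 135.0], [-94.0, 19.0, 135.0], [-94.0, 11.0, 134.0], [-93.0, 15.0, 134.0], [-95.0, 21.0, 134.0], [-92.0, 19.0, 134.0], [-86.0, 10.0, 133.0], [-91.0, -17.0, 133.0], [-92.0, 21.0, 133.0]]
scene 11
[[-98.0, -17.0, 129.0], [-98.0, -21.0, 129.0], [-100.0, -23.0, 124.0], [-106.0, -22.0, 109.0], [-110.0, -23.0, 97.0], [-115.0, -22.0, 89.0], [-114.0, -23.0, 86.0], [-119.0, -23.0, 80.0], [-121.0, -12.0, 78.0], [-121.0, -13.0, 73.0], [-120.0, -23.0, 73.0]]
```

```bash
python3 -m handwheel '[{"claw":8.5,"linear":[0.31,-0.1,-0.53],"spin":0},{"claw":8.5,"linear":[0.31,-0.1,-0.52],"spin":0},{"claw":8.5,"linear":[0.38,-0.12,-0.48],"spin":0},{"claw":8.5,"linear":[0.38,-0.12,-0.47],"spin":0},{"claw":8.5,"linear":[0,0,0],"spin":0}]'; python3 chk.py 10; python3 lat.py side; python3 -m handwheel '[{"claw":8.5,"linear":[0.48,-0.15,-0.35],"spin":0},{"claw":8.5,"linear":[0.48,-0.15,-0.35],"spin":0},{"claw":8.5,"linear":[0,0,0],"spin":0}]'; python3 chk.py 11; python3 lat.py side
```

```text
clock: 10.72
tcp_pos: [0.5385, 0.0464, 0.0861]
orientation: [0.54, -0.539, -0.457, 0.457]
contact_force: [-0.5, 0.4, -0.0]
width: 0.0849
case tcp mm [[-159.    59.4   26.1]] spin rel 7.984688097770331 0.08486448665024082 [-0.5  0.4 -0. ]
side -107 6 [ 70.  89.  93. 124. 133.]
side -101 22 [ 93.  95. 110. 134. 137.]
side -95 16 [128. 132. 133. 138. 149.]
side -89 4 [130. 150. 157. 158. 160.]
side -83 12 [ 94. 149. 157. 158. 160.]
clock: 11.07
tcp_pos: [0.5483, 0.0433, 0.0796]
orientation: [0.54, -0.539, -0.457, 0.457]
contact_force: [-0.4, 0.3, -0.5]
width: 0.0853
case tcp mm [[-148.7   59.4   19.6]] spin rel 7.980729922661865 0.08527344492066352 [-0.4  0.3 -0.5]
```

View pics/s11.png

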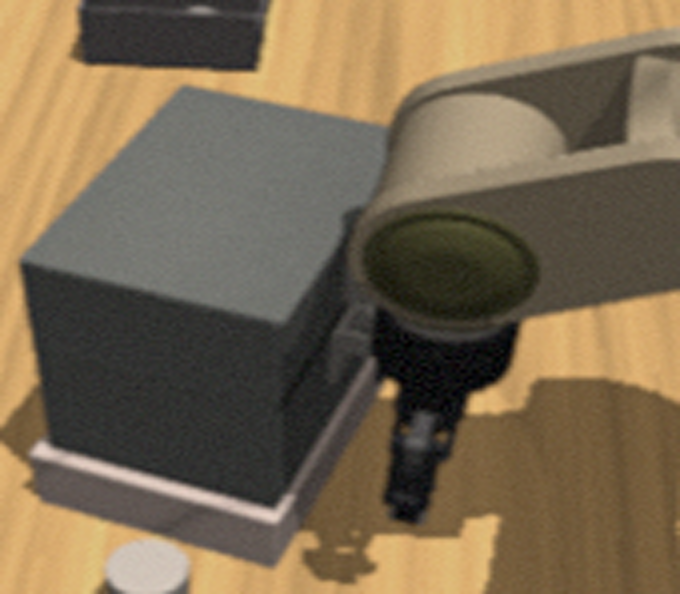

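```bash
python3 - <<'E'
from h import *
import fit
v=[.6724,-.0579,-.304]
p=ctrl.camera_params("wrist");im,d=ctrl.read_camera("wrist");cv2.imwrite("pics/w12.png",im)
im2,d2=ctrl.read_camera("scene");cv2.imwrite("pics/sc12.png",cv2.resize(im2[150:350,200:400],None,fx=3,fy=3))
p3=ctrl.camera_params("side");im3,d3=ctrl.read_camera("side")
A=np.vstack([cloud(d2,ctrl.camera_params("scene")).reshape(-1,3),cloud(d3,p3).reshape(-1,3)])
C=fit.tocase(A,v)*1e3
k=C[(C[:,0]>-85)&(C[:,0]<60)&(abs(C[:,1])<105)&(C[:,2]>194)]
print(len(k),np.percentile(k[:,2],[1,10,50]) if len(k) else 0)
k=C[(C[:,0]>-300)&(abs(C[:,1]-60)<90)&(C[:,2]>194)&(C[:,2]<300)]
for z in range(194,300,10):
    j=k[(k[:,2]>=z)&(k[:,2]<z+10)]
    if len(j): print(z,len(j),j[:,0].max().round(),j[:,0].min().round())
E
```

```text
15 [194.03989098 194.13758527 194.45609114]
194 126 70.0 -185.0
204 49 -110.0 -181.0
214 24 -110.0 -116.0
224 36 -110.0 -162.0
234 136 -110.0 -185.0
244 125 -107.0 -204.0
254 238 -100.0 -225.0
264 408 -96.0 -241.0
274 559 -94.0 -258.0
284 763 -95.0 -269.0
294 598 -97.0 -277.0
```

View pics/w12.png

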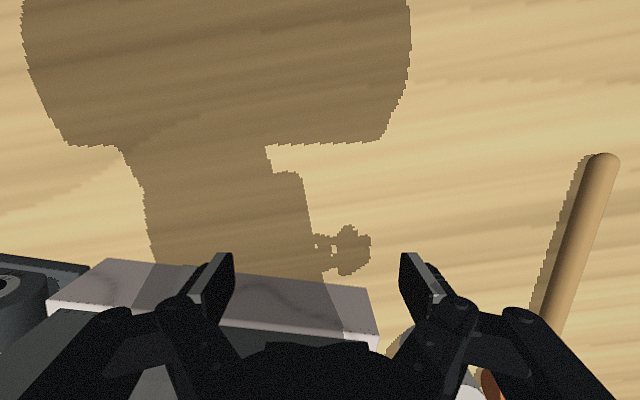

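View pics/sc12.png

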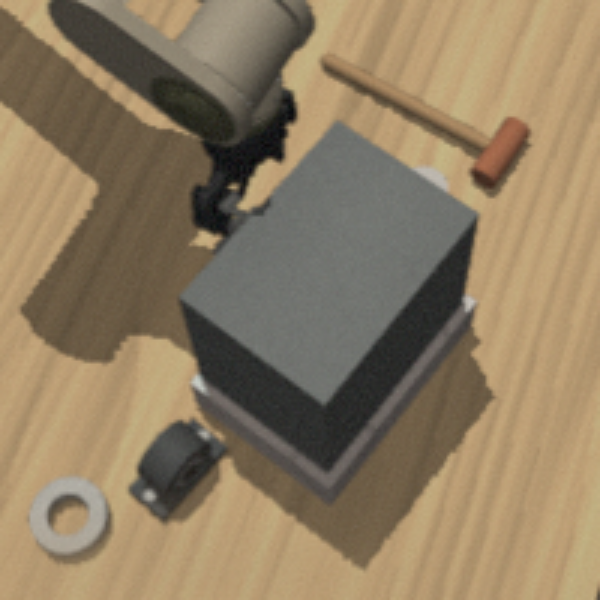

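```bash
python3 -m handwheel '[{"claw":8.5,"linear":[0.52,-0.16,-0.3],"spin":0},{"claw":8.5,"linear":[0.52,-0.16,-0.3],"spin":0},{"claw":8.5,"linear":[0,0,0],"spin":0}]'; python3 chk.py 13; python3 -m handwheel '[{"claw":8.5,"linear":[0.38,-0.12,-0.3],"spin":0},{"claw":8.5,"linear":[0,0,0],"spin":0}]'; python3 bar.py side scene
```

```text
clock: 11.57
tcp_pos: [0.5591, 0.04, 0.0738]
orientation: [-0.539, 0.54, 0.457, -0.457]
contact_force: [-1.0, 0.1, 0.4]
width: 0.0847
case tcp mm [[-137.4   59.5   13.8]] spin rel 7.982162929190366 0.08474376003067217 [-1.   0.1  0.4]
clock: 11.78
tcp_pos: [0.5624, 0.039, 0.0709]
orientation: [-0.539, 0.539, 0.457, -0.457]
contact_force: [0.0, -0.3, -0.0]
width: 0.0849
side 0
[]
scene 21
[[-122.0, 23.0, 153.0], [-125.0, 21.0, 142.0], [-124.0, 23.0, 134.0], [-96.0, -18.0, 133.0], [-121.0, 23.0, 126.0], [-99.0, -20.0, 125.0], [-124.0, 17.0, 125.0], [-124.0, 21.0, 125.0], [-123.0, 20.0, 123.0], [-121.0, 22.0, 121.0], [-122.0, 19.0, 119.0], [-120.0, 21.0, 118.0], [-125.0, -13.0, 105.0], [-122.0, -12.0, 102.0]]
```

```bash
python3 -m handwheel '[{"claw":8.5,"linear":[-2.86,0.9,0],"spin":0},{"claw":8.5,"linear":[-2.86,0.9,0],"spin":0},{"claw":8.5,"linear":[-2.86,0.9,1.5],"spin":0},{"claw":8.5,"linear":[0,0,0],"spin":0}]'; python3 chk.py 14 w; python3 lat.py side; python3 bar.py side
```

```text
clock: 12.22
tcp_pos: [0.4719, 0.0677, 0.0876]
orientation: [0.54, -0.538, -0.457, 0.458]
contact_force: [1.5, 0.7, 0.8]
width: 0.0849
case tcp mm [[-228.9   59.9   27.6]] spin rel 8.084011649384351 0.08490418398221136 [1.5 0.7 0.8]
side -119 36 [ 27.  34.  43. 150. 154.]
side -113 31 [ 45.  54.  61. 151. 153.]
side -107 42 [ 69.  76.  88. 130. 143.]
side -101 24 [ 79.  95.  96. 132. 137.]
side -95 30 [113. 133. 136. 149. 159.]
side -89 14 [133. 157. 158. 159. 160.]
side -83 13 [ 94. 157. 158. 158. 158.]
side 145
[[-82.0, 10.0, 159.0], [-89.0, 10.0, 159.0], [-118.0, 11.0, 152.0], [-109.0, 12.0, 150.0], [-118.0, 11.0, 149.0], [-116.0, 10.0, 148.0], [-90.0, 10.0, 147.0], [-116.0, 10.0, 145.0], [-90.0, 10.0, 144.0], [-103.0, 10.0, 133.0], [-93.0, 17.0, 133.0], [-93.0, 10.0, 133.0], [-96.0, -16.0, 133.0], [-95.0, 16.0, 132.0]]
```

View pics/s14.png

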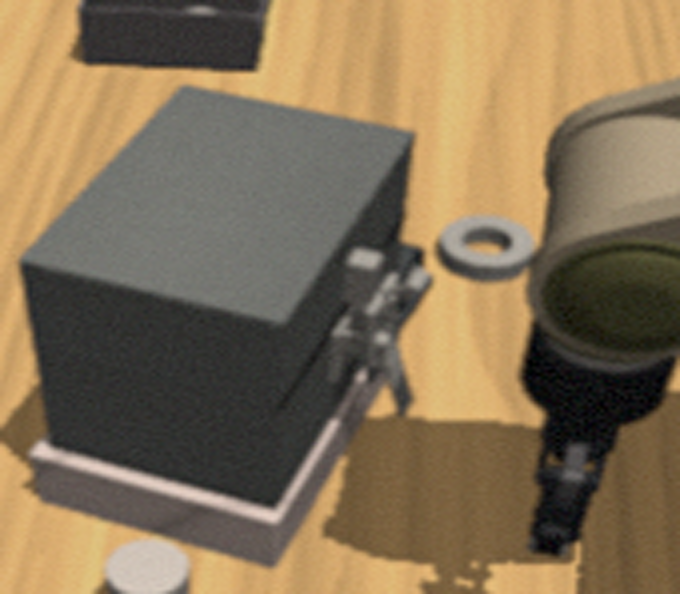

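View pics/w14.png

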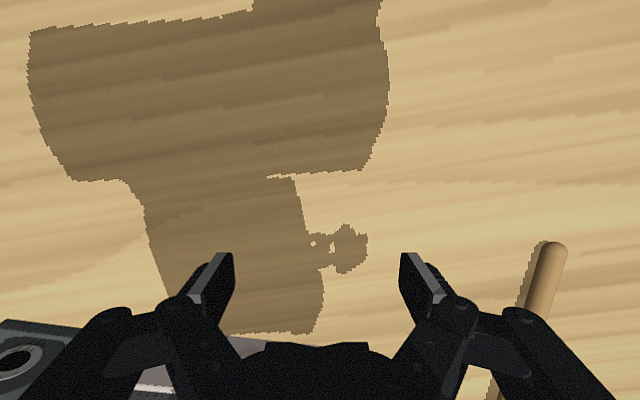

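```bash
python3 -m handwheel '[{"claw":8.5,"linear":[2.7,-0.85,-0.8],"spin":0},{"claw":8.5,"linear":[2.7,-0.85,-1.0],"spin":0},{"claw":8.5,"linear":[2.7,-0.85,0],"spin":0},{"claw":8.5,"linear":[0.48,-0.15,0],"spin":0},{"claw":8.5,"linear":[0.38,-0.12,0],"spin":0},{"claw":8.5,"linear":[0,0,0],"spin":0}]'; python3 chk.py 15; python3 -m handwheel '[{"claw":8.5,"linear":[0.29,-0.09,0],"spin":0},{"claw":8.5,"linear":[0.19,-0.06,0],"spin":0},{"claw":8.5,"linear":[0,0,0],"spin":0}]'; python3 chk.py 16
```

```text
clock: 12.92
tcp_pos: [0.566, 0.0377, 0.0677]
orientation: [0.54, -0.539, -0.457, 0.457]
contact_force: [-0.1, 0.7, 0.7]
width: 0.085
case tcp mm [[-130.1   59.3    7.7]] spin rel 7.968870899379567 0.08499441303991835 [-0.1  0.7  0.7]
clock: 13.22
tcp_pos: [0.5694, 0.037, 0.068]
orientation: [0.54, -0.539, -0.457, 0.458]
contact_force: [-2.6, 0.8, -3.0]
width: 0.0854
case tcp mm [[-126.7   59.7    8. ]] spin rel 7.978526957775003 0.08535572702406836 [-2.6  0.8 -3. ]
```

```bash
python3 -m handwheel '[{"claw":8.5,"linear":[-2.86,0.9,0],"spin":0},{"claw":8.5,"linear":[-2.86,0.9,0],"spin":0},{"claw":8.5,"linear":[-2.86,0.9,1.5],"spin":0},{"claw":8.5,"linear":[0,0,0],"spin":0}]'; python3 chk.py 17; python3 lat.py side; python3 bar.py side
```

```text
clock: 13.6
tcp_pos: [0.4808, 0.065, 0.0849]
orientation: [0.539, -0.539, -0.458, 0.458]
contact_force: [1.0, -0.6, 0.3]
width: 0.0851
case tcp mm [[-219.6   59.9   24.9]] spin rel 8.10354446755936 0.08508698238204912 [ 1.  -0.6  0.3]
side -125 6 [146. 147. 148. 149. 149.]
side -119 14 [148. 149. 150. 150. 151.]
side -113 10 [139. 144. 147. 149. 151.]
side -107 20 [ 91.  93. 128. 138. 142.]
side -101 53 [ 20.  48.  92.  95. 136.]
side -95 32 [ 84. 131. 134. 144. 160.]
side -89 18 [134. 154. 158. 158. 159.]
side -83 10 [156. 158. 158. 159. 160.]
side 136
[[-90.0, 10.0, 153.0], [-113.0, 10.0, 150.0], [-111.0, 10.0, 149.0], [-114.0, 12.0, 148.0], [-121.0, 11.0, 147.0], [-111.0, 10.0, 146.0], [-116.0, 11.0, 146.0], [-83.0, 10.0, 142.0], [-94.0, 18.0, 134.0], [-94.0, -15.0, 134.0], [-96.0, 17.0, 133.0], [-93.0, 10.0, 133.0], [-94.0, 20.0, 133.0], [-92.0, 21.0, 132.0]]
```

View pics/s17.png

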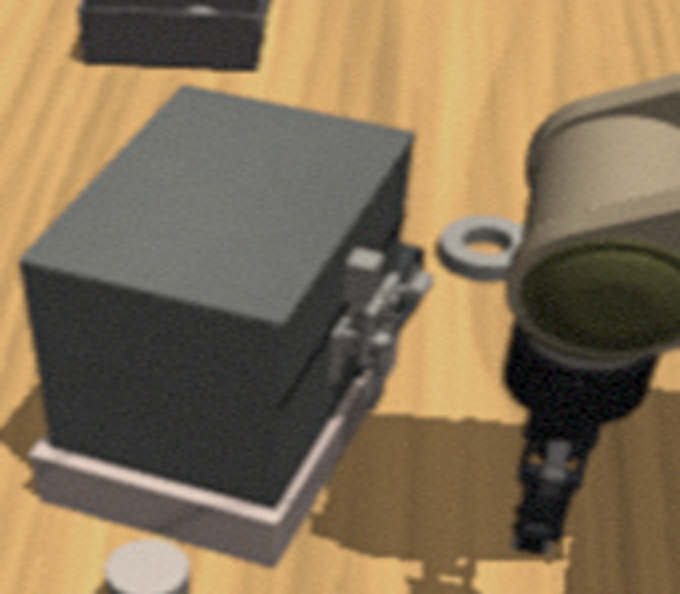

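```bash
python3 -m handwheel '[{"claw":8.5,"linear":[-1.5,-1.0,3],"spin":-4},{"claw":8.5,"linear":[-1.5,-2.5,3],"spin":-4},{"claw":8.5,"linear":[-1,-2.5,3],"spin":0},{"claw":8.5,"linear":[-1,0,3],"spin":0},{"claw":8.5,"linear":[0,0,3],"spin":0},{"claw":8.5,"linear":[0,0,0],"spin":0},{"claw":8.5,"linear":[0,0,0],"spin":0}]'; python3 chk.py 18 w; python3 - <<'E'
from h import *
import fit
v=[.6724,-.0579,-.304]
for n in("side","wrist"):
    p=ctrl.camera_params(n);im,d=ctrl.read_camera(n)
    C=fit.tocase(cloud(d,p).reshape(-1,3),v)*1e3
    k=C[(abs(C[:,1]+1)<8)&(C[:,0]<-90)&(C[:,0]>-130)&(C[:,2]>15)&(C[:,2]<92)]
    if len(k)<5: continue
    for z in range(15,92,8):
        j=k[(k[:,2]>=z)&(k[:,2]<z+8)]
        if len(j): print(n,z,len(j),np.median(j[:,0]).round(1))
for n in("side","scene"):
    im,d=ctrl.read_camera(n);np.save(f"pics/{n}9.npy",d);cv2.imwrite(f"pics/{n}9.png",im)
fit.run("9",[.6724,-.0579,-.304,0.0])
E
```

```text
clock: 14.33
tcp_pos: [0.4362, 0.0028, 0.2343]
orientation: [-0.569, 0.571, 0.419, -0.417]
contact_force: [0.7, 0.0, -1.1]
width: 0.0849
case tcp mm [[-243.6  -12.8  174.3]] spin rel -0.0409038130437267 0.0849167640403275 [ 0.7  0.  -1.1]
side 15 2 -100.0
side 23 4 -100.0
side 31 4 -99.8
side 39 2 -99.7
side 47 4 -100.0
side 55 5 -99.8
side 63 2 -100.6
side 71 2 -100.0
side 79 1 -100.5
side 87 3 -102.1
wrist 15 37 -101.5
wrist 23 64 -101.3
wrist 31 64 -101.6
wrist 39 68 -101.6
wrist 47 67 -101.6
wrist 55 73 -101.5
wrist 63 86 -102.0
wrist 71 105 -101.6
wrist 79 68 -100.7
wrist 87 32 -103.1
scene 6704 med abs mm 1.2112617802410333 [ 0.6712 -0.0584 -0.2985 -0.0149]
side 8445 med abs mm 0.8437969852688604 [ 0.6733 -0.0579 -0.3055 -0.0018]
fit [ 0.6724 -0.0579 -0.3054 -0.0079]
```

View pics/w18.png

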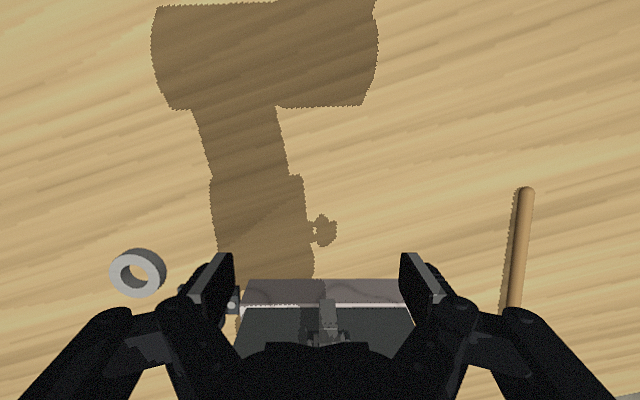

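View pics/scene9.png

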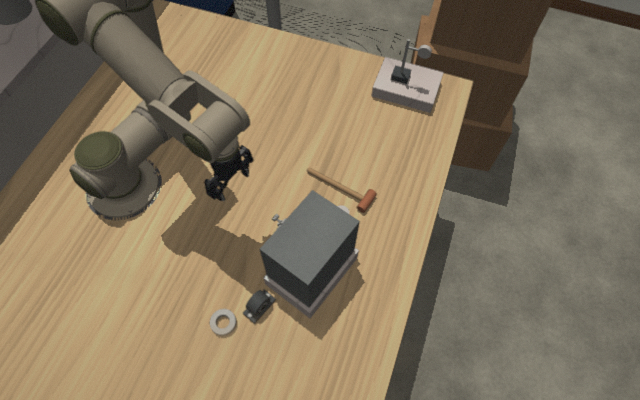

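```bash
python3 -c "
from bench import ctrl
print(ctrl.hand_in())"
```

```text
the job is handed in; nothing more can be done
None
```

The hood is shut, the bail is hooked on the keeper, and the handle is fully home against the case. I handed the job in at about 14.7 s.

I pressed the hood down with the closed fingers until it stopped, at about 12 N. I then pinched the bail's roller and swung it over until the crossbar leaned on the keeper's block. Last, I pushed the handle down and in with one finger of the open gripper, keeping the gripper beside the latch because the moves cannot tilt it. Force readings after each move stayed at 12 N or less.

Last checks, with the gripper clear of everything:
- **Handle:** its outer face is vertical at x ≈ -101.5 mm along its whole length in the wrist camera, which is the home position. The side camera reads about 1.5 mm nearer the case, within calibration.
- **Crossbar:** measured about x -94 to -96 mm, top at z 133 to 134 mm, so it sits behind the lip on the keeper's ledge. I took this just after the handle snapped home and did not repeat it.
- **Hood:** the side camera reads -0.002 rad, which is shut. The scene camera reads -0.015 rad, which I put down to the few mm by which the two cameras disagree.
- **Bystanders:** the ring gauge, housing and mallet look unmoved in the pictures. The roller was last clearly seen unmoved in the side view just after the handle snapped home.

One reading disagreed with what I expected: the force sensor never showed the roughly 5 N stiffening of the handle. I backed off twice to look, and the handle was moving as intended both times.

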